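# Put the washed snack box back together

## Robot

A 6-joint arm with a two-finger parallel gripper is mounted at the origin on a cart in front of the work surface, level with it; the furniture and walls round the work are solid. World frame = base frame: x ahead of the robot, y to its left, z up, the work surface at z = 0. Lengths are in m, angles in degrees, forces in N, time in s.
With the tool pointing down it reaches from about 0.3 to 0.75 m from the base axis. Payload 8.5 kg.
Tool frame: the origin (TCP) lies midway between the tips of the shut fingers; the grasp point (between the pads) lies 19 mm behind it (env.tcp_to_grasp is the z of the grasp point in the tool frame, in m); z points along the fingers, y is the line along which they close (so a half turn about z gives the same grasp; the last joint's range is limited). The gripper opens to 85 mm and grips with 20 to 120 N. Pads are 22 mm wide; open, the fingers measure 114 mm over their backs; the gripper's body (76 mm by 85 mm) begins 54 mm behind the grasp point. The pads swing forward as they close: fully open they stand 13 mm farther back than shut.
Start: joints at [57.794, 21.807, 74.336, -0, 83.858, -12.336], TCP at [0.187, 0.517, 0.231] pointing down, gripper open.
Joint ranges: [-178.18, 178.18], [-50.72, 133.34], [12.68, 142.11], [-81.47, 261.47], [9.98, 163.14], [-165.26, 165.26]. Speed limits (degrees/s): [136.94, 136.94, 180, 180, 180, 180].

## Interface

Orientations are given as a 3x3 rotation matrix whose columns are the frame's x, y, z axes.
In Python, from rig import env, imaging, job, models gives the robot as it stands. The module is installed in compiled form; this text tells all that it offers.
- The arm moves only by the tool jog_arm, never from a script. Its argument "plan" is text: rows parted by semicolons, each of 7 numbers parted by spaces: the turn, a rotation vector about the tool's x, y, z in degrees, then the shift along the tool's x, y, z in cm, then the closure in counts, from 0 (fully open) to 255 (shut). In form: rx ry rz x y z claw; .... A call has 1 to 10 rows; each row shifts and turns the commanded pose from where the row before left it, along the tool's axes as they then stand; what a row does not reach is not made up. A row lasts 1/12 s, in which the tool goes at most 41.7 mm and 7.16 degrees, less where a joint would pass 70% of its speed; a pose out of reach is approached as far as the arm can. A call with a gripper value outside its range is refused whole. The fingers move at their own pace and stop on an object; "grip_force" is the grip in N (left out, the last holds). Time passes only in rows, so rows that do not move let the fingers close. It gives the time, the measured TCP pose, the force, the opening and the grip force at its end, in the units of the state.
- env.observe(): the state, without advancing time (a new reading comes with each control period).
- imaging.get_image(name): name is "scene" or "top" or "wrist"; returns a dict with "pixels" (384x512x3 uint8, red, green, blue), "depth" (384x512 float32, m along the optical axis (not along the pixel's ray), 0 where there is no reading), "fov_y" (degrees; the focal length in pixels is half the picture's height over the tangent of half this angle, whatever the lens; pixels are square), "cx", "cy" (the principal point, pixels), "world_from_camera" (4x4, takes a point from camera to world coordinates). Camera axes: x right, y down, z forward; pixel columns grow to the right and rows downward; lengths in m; the calibration is good to about 2 mm. A picture is of the moment at which its call begins.
- job.close_job(): hands the job in; it is judged then, once.
Trained networks look in the newest picture that a camera, given by its name, has taken for a name from the list of things; names that differ only in an ending like _2 or _b are one class to them, and where a whole thing is asked for, a point or a joint stands for the part that bears it (a point fixed in the world has none). Each returns a list of dicts, best first, with "confidence" (0 to 1); they miss things now and then, are a little off and sometimes report something else, mostly with a low value. They report only what shows in the picture. A call takes as long as a camera call. They do not tell look-alikes from the thing itself.
- models.outline_of(camera, query): "region" (384x512 bool, what is visible of it) and "bbox" ([centre column, centre row, width, height] in pixels, round what is visible of it).
- models.tip_of(camera, query): "at" ([column, row] in pixels: a listed point, or the origin of a listed thing).
The state is a dict: "time_s": time; "q": joint angles; "qvel": joint speeds; "joint_efforts": joint torques, N m; "position": TCP position; "tool_rot": TCP orientation; "ft_force": force on the tool from outside, world axes, zero at the start; "wrist_torque": the same for the moment, N m; "grip_width": finger opening in m; "gripper_force": force on a finger pad.
Only numpy, scipy, OpenCV 4.12 (cv2) and the standard library are available. Lean on these libraries where they do the work, as an engineer would, in place of code of your own. Each camera call takes 0.05 s, during which the arm holds its last target. There are 200 camera calls.

## Task

Put the washed snack box back together: take the orange divider out of the drying stand and slide it down into the slot across the middle of the blue box until it stands on the floor of the box. Then set the white lid on the box and press it down until both grey catches have snapped over its ends, and keep pressing so that the lid squeezes the rubber seal firmly: finish while you are still holding the lid down, do not let go. Do not knock over or push away the yoghurt pot, spice jar, jam jar and tea light that stand round the work.

Things in the scene. Friction and masses are not known exactly. Their poses are not given: they have to be found in the camera images.
- box: blue open plastic box, fixed to the table: outside 130 mm along x, 180 mm along y, rim 75 mm above the table, walls and floor 5 mm, inside 120 by 170 mm. Origin: centre of the underside, on the table; z up. Outside each short end stands a grey catch, 36 mm wide along x, outer face at y = +-107 mm, head 96 mm above the table.
- slot (a point): where the seated divider's origin belongs: middle of the box's inner floor, 5 mm above the table; axes as the box. The slot runs along x at y = 0: at each long wall two upright ribs with round tops, 59 mm above the table, stand 5 mm in from the wall with an 8 mm gap centred on y = 0.
- seal: black rubber ring, 5 mm high and 4 mm wide, all round on the box's rim. Origin: centre of its underside, 75 mm above the table at rest (its top 80 mm). It gives like a spring, 2.5 N per mm of squeeze, 4 mm (10 N) at most, then it is hard.
- catch_left (a joint): springy grey catch at the box's +y end, hinged at its foot. 0 = upright, at rest; grows (rad) as its nose is pushed outward, about 0.07 while the lid's end passes; back to 0 once snapped over. Nose tip at y = 93 mm, 85 mm above the table, sloping out and up from there. Pressing the lid past both catches takes some 10 to 20 N, then the force drops.
- catch_right (a joint): the same catch at the box's -y end
- lid: white lid, 134 mm along x, 192 mm along y, about 140 g, right side up on the table. Origin: centre, at the bottom of two lips (rails along y at x = +-55 mm, which go inside the long walls with 2 mm to spare). Plate from 6 to 12 mm above the origin. Goes on with y along the box's y, either way round; snapped when its origin is 73 mm above the table, fully pressed at 70 mm.
- handle (a point): centre of the top of the lid's blue bar handle, 42 mm above the lid's origin; the bar is 70 mm along the lid's x, 18 mm thick along its y and 30 mm high above the plate
- divider: orange slab, upright: 116 mm along x, 6 mm thick along y, 58 mm high, about 60 g. Origin: centre of its lower edge. In the middle of the upper edge a grip, 44 mm along x, 10 mm thick along y, from 34 to 58 mm above the origin. In the box its x goes along the box's x, either way round.
- stand: drying stand fixed to the table: wooden board 140 mm (x) by 80 mm (y), 10 mm thick, with four upright steel pegs of 6 mm, tops 43 mm above the table, at x = +-45, y = +-7 mm. Origin: centre of the underside. The divider stands between the pegs along x.
- yoghurt: yoghurt pot with a foil lid, 72 mm across, 71 mm high; bystander, the one nearer to the box if two are seen. Origin: centre of the underside
- spice_jar: spice jar, glass with a golden-yellow cap, 42 mm across, 106 mm high; bystander, the one nearer to the box if two are seen. Origin: centre of the underside
- jam_jar: glass jar of red jam with a pale lid, 68 mm across, 84 mm high; bystander. Origin: centre of the underside
- tea_light: red tea light in a metal cup, 38 mm across, 15 mm high; bystander. Origin: centre of the underside
Mind the look-alikes: they are no part of the job. There is more than one size of the divider; the job needs the larger.

How it is judged (in metres and radians):
On the way, in this order (a step that is already met when the one before it is completed fails the run):
1. the divider stands in the slot of the box, on its floor (z of divider in the frame of box below 0.0075 m and horizontal distance between divider and box below 0.006 m and angle between divider's own z axis and vertical below 0.08 rad and angle between the x axis of divider and the x axis of box, either way round below 0.08 rad), for 0.2 s.
2. the lid is down and both catches have snapped over it (z of lid in the frame of box below 0.0745 m and horizontal distance between lid and box below 0.006 m and angle between lid's own z axis and vertical below 0.04 rad and value of joint each of catch_left, catch_right below 0.02 rad), for 0.2 s.
At the end, for the whole second after the job is handed in: Divider in the slot on the box floor (2.5 mm in height, 6 mm in plan, 0.08 rad); lid on with both catches back over it (joints under 0.02 rad; lid origin below 73.5 mm, 6 mm in plan, tilt under 0.03 rad); the robot still presses it, squeezing the seal with over 4 N, at rest (all of step 1 and z of lid in the frame of box between 0.066 and 0.0735 m and horizontal distance between lid and box below 0.006 m and angle between the y axis of lid and the y axis of box, either way round below 0.05 rad and angle between lid's own z axis and vertical below 0.03 rad and value of joint each of catch_left, catch_right below 0.02 rad and contact force between lid and seal above 4 N and contact force between any of the arm, the fingers and lid above 1 N and linear speed of lid below 0.02 m/s); the arm keeps its last pose, push and grip.
It fails at once if a bystander is pushed more than 30 mm away or tipped (distance of any of yoghurt, spice_jar, jam_jar, tea_light from where it was at the start of the episode above 0.03 m or angle between any of yoghurt, spice_jar, jam_jar, tea_light's own z axis and vertical above 0.5 rad).
It also fails if it takes over 61 s, if anything falls off the work surface, if the arm or the gripper's body presses on something with over 40 N, if the wrist force passes 120 N, or if a joint passes its speed limit or range.

## Working session

There is one attempt and no reset: what is moved stays moved. The work goes in short steps, Python scripts to look and compute and a tool call to move; the robot and the scene stay as the last step left them, time stands still between calls to the robot, and variables do not carry over. Pictures are saved under pics/ and viewed, at most 10 in all, crops included, and the job is handed in when it is done.

Besides the shell and the picture viewer there is one more tool, called after ">>>" as name(argument=value, ...), one argument or row to a line, values as JSON. jog_arm: Moves the arm, as the interface text tells. Its arguments: {"type":"object","properties":{"plan":{"type":"string"},"grip_force":{"type":"number"}},"required":["plan"]}

```bash
mkdir -p pics; cat > h.py <<'E'
import numpy as np, cv2
from rig import env, imaging, job, models
def save(im,n): cv2.imwrite(f'pics/{n}.png',im['pixels'][:,:,::-1])
def cloud(im):
    d=im['depth']; f=192/np.tan(np.radians(im['fov_y']/2))
    v,u=np.mgrid[:384,:512]
    p=np.stack([(u-im['cx'])/f*d,(v-im['cy'])/f*d,d,np.ones_like(d)],-1)@im['world_from_camera'].T
    p=p[...,:3]; p[d==0]=np.nan
    return p
E
python3 - <<'E'
from h import *
s=env.observe(); print(s['time_s'],s['position'],s['tool_rot'],env.tcp_to_grasp)
ims={n:imaging.get_image(n) for n in('scene','top')}
for n,i in ims.items(): save(i,n+'0')
np.save('top.npy',cloud(ims['top'])); 
for n,i in ims.items():
    P=cloud(i)
    for q in ['box','lid','divider','stand','yoghurt','spice_jar','jam_jar','tea_light','catch_left']:
        for r in models.outline_of(n,q):
            p=P[r['region']]; p=p[~np.isnan(p[:,0])]
            if len(p)and r['confidence']>.3: print(n,q,round(r['confidence'],2),np.round(r['bbox']),np.round(np.percentile(p,[3,97],axis=0),3).tolist())
E
```

```text
0.0 [0.18680013 0.51700934 0.23072111] [[-9.40457024e-01  3.39911823e-01 -7.34256240e-04]
 [ 3.39912499e-01  9.40456301e-01 -1.19961265e-03]
 [ 2.82773384e-04 -1.37776702e-03 -9.99999011e-01]] -0.0187
scene box 0.71 [286. 207.  92.  73.] [[0.436, -0.206, 0.004], [0.587, -0.01, 0.083]]
scene lid 0.61 [144. 258. 112.  59.] [[0.462, 0.128, 0.008], [0.595, 0.307, 0.04]]
scene lid 0.47 [292. 159.  20.  29.] [[0.697, -0.297, 0.024], [0.747, -0.247, 0.084]]
scene divider 0.65 [381. 181.  29.  35.] [[0.445, -0.401, 0.012], [0.546, -0.385, 0.067]]
scene divider 0.53 [341. 169.  23.  14.] [[0.625, -0.421, 0.001], [0.67, -0.362, 0.038]]
scene stand 0.85 [381. 195.  56.  31.] [[0.426, -0.424, 0.0], [0.556, -0.351, 0.019]]
scene stand 0.57 [379. 182.  32.  34.] [[0.446, -0.402, 0.013], [0.551, -0.387, 0.067]]
scene yoghurt 0.9 [221. 170.  25.  31.] [[0.765, -0.11, 0.003], [0.82, -0.058, 0.07]]
scene yoghurt 0.38 [380. 182.  27.  30.] [[0.445, -0.401, 0.014], [0.546, -0.386, 0.068]]
scene spice_jar 0.81 [161. 177.  22.  40.] [[0.767, 0.089, 0.003], [0.801, 0.127, 0.105]]
scene spice_jar 0.63 [316.
[... 1032 characters left out ...]

top divider 0.48 [258. 111.  33.  32.] [[0.761, -0.12, 0.004], [0.828, -0.058, 0.075]]
top stand 0.72 [374. 230.  41.  58.] [[0.431, -0.436, 0.005], [0.562, -0.355, 0.017]]
top stand 0.43 [264. 223.  90.  67.] [[0.446, -0.206, 0.001], [0.58, -0.021, 0.086]]
top yoghurt 0.62 [258. 112.  30.  31.] [[0.762, -0.117, 0.065], [0.826, -0.058, 0.075]]
top spice_jar 0.81 [178. 114.  25.  27.] [[0.767, 0.086, 0.011], [0.803, 0.123, 0.109]]
top jam_jar 0.87 [332. 136.  23.  27.] [[0.699, -0.301, 0.036], [0.754, -0.248, 0.088]]
top tea_light 0.52 [200. 278.  13.  12.] [[0.355, 0.029, 0.002], [0.389, 0.062, 0.013]]
top catch_left 0.6 [222. 228.   2.  11.] [[0.483, -0.021, 0.042], [0.512, -0.008, 0.098]]
```

```bash
python3 - <<'E'
import cv2,numpy as np
a=cv2.imread('pics/scene0.png');b=cv2.imread('pics/top0.png')
t=cv2.resize(b[70:310,80:420],(800,565),interpolation=cv2.INTER_CUBIC); cv2.imwrite('pics/t1.png',t)
E
```

```text
(no output)
```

View pics/scene0.png

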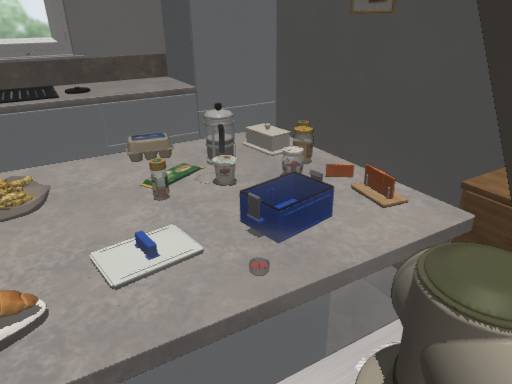

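View pics/t1.png

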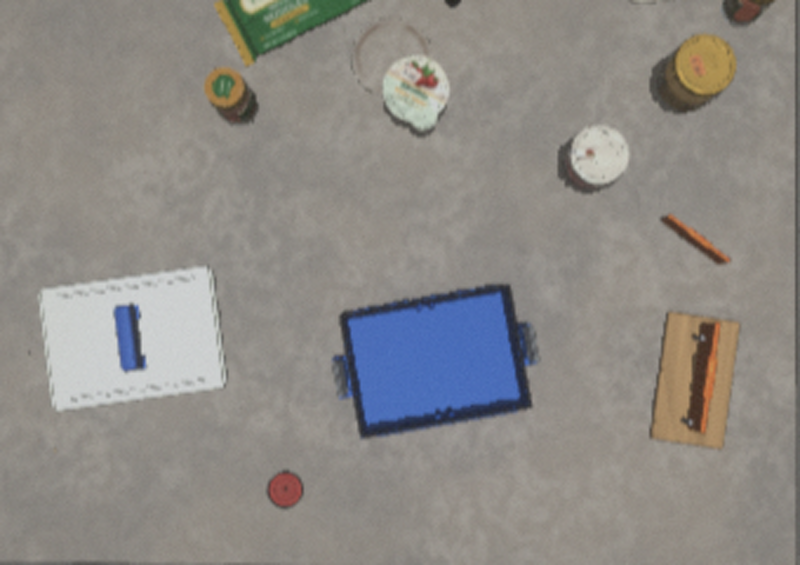

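The scene view shows the box at (287,205), the lid at (147,253), the divider in the stand at (380,182), a small look-alike divider lying at (340,170), and the tea light at (259,266). The top view agrees with this. Next I measure the poses.

```bash
cat >> h.py <<'E'
def rect(p,n=''):
    # trimmed rectangle in world xy
    (c,s,a)=cv2.minAreaRect(p[:,:2].astype(np.float32)*1000)
    print(n,len(p),'c',np.round(c,1),'size',np.round(s,1),'ang',round(a,2),'z med',np.round(np.median(p[:,2])*1000,1))
def sel(P,x0,x1,y0,y1,z0,z1):
    with np.errstate(invalid='ignore'):
        m=(P[...,0]>x0)&(P[...,0]<x1)&(P[...,1]>y0)&(P[...,1]<y1)&(P[...,2]>z0)&(P[...,2]<z1)
    return P[m]
def report(P):
    for n,b in dict(box=(.42,.62,-.2,-.02,.07,.1),lid=(.43,.63,.1,.33,.008,.025),handle=(.43,.63,.1,.33,.035,.06),div=(.42,.58,-.45,-.33,.05,.09),divall=(.42,.58,-.45,-.33,.047,.09),stand=(.4,.6,-.46,-.33,.006,.016)).items():
        p=sel(P,*b)
        if len(p)>5: rect(p,n); print('   mean',np.round(p.mean(0),4))
E
python3 - <<'E'
from h import *
report(np.load('top.npy'))
i=imaging.get_image('scene'); report(cloud(i))
i=imaging.get_image('wrist'); print(np.round(i['world_from_camera'],3),i['fov_y'])
E
```

```text
box 450 c [ 512.5 -109.2] size [130.1 186.8] ang 11.06 z med 79.3
   mean [ 0.5128 -0.1047  0.0789]
lid 3433 c [518.9 212.1] size [161.1 192.9] ang 8.86 z med 11.9
   mean [0.5323 0.2136 0.0121]
handle 203 c [532.3 214.4] size [69.2 19. ] ang 7.99 z med 41.2
   mean [0.5317 0.2137 0.0411]
div 220 c [ 501.4 -397.5] size [ 10.9 114.6] ang 81.59 z med 66.4
   mean [ 0.5016 -0.3966  0.0647]
divall 234 c [ 501.4 -397.5] size [ 10.9 114.6] ang 81.59 z med 65.9
   mean [ 0.5014 -0.3965  0.0637]
stand 1257 c [ 498.5 -388.5] size [190.8 128.8] ang 4.69 z med 10.1
   mean [ 0.4958 -0.3941  0.0102]
box 666 c [ 513.3 -109.3] size [132.6 186.2] ang 10.61 z med 75.5
   mean [ 0.5077 -0.1099  0.0754]
lid 3345 c [532.9 215.8] size [137.  192.3] ang 8.63 z med 11.1
   mean [0.5221 0.2235 0.0113]
handle 193 c [531.6 216.1] size [69.3 17.9] ang 8.53 z med 40.3
   mean [0.5277 0.2165 0.0398]
div 228 c [ 499.9 -395.7] size [ 12.6 114.8] ang 82.79 z med 60.5
   mean [ 0.4959 -0.3936  0.0603]
divall 266 c [ 500.6 -395.7] size [ 12.6 116.1] ang 82.79 z med 58.7
   mean [ 0.4958 -0.3935  0.0586]
stand 527 c [ 494.9 -394.9] size [ 81.  138.7] ang 81.97 z med 9.5
   mean [ 0.4833 -0.3825  0.0097]
[[ 0.34   0.895  0.288  0.113]
 [ 0.94  -0.324 -0.104  0.544]
 [ 0.     0.306 -0.952  0.374]
 [ 0.     0.     0.     1.   ]] 60.435360405613665
```

>>> jog_arm(
  plan="0 0 -6 0 0 0 0; 0 0 -6 0 0 0 0; 0 0 0 -1.8 -3.6 0 0; 0 0 0 -1.8 -3.6 0 0; 0 0 0 -1.8 -3.6 0 0; 0 0 0 -1.8 -3.6 0 0; 0 0 0 -1.8 -3.6 0 0; 0 0 0 -1.8 -3.6 0 0; 0 0 0 -1.8 -3.6 0 0; 0 0 0 -1.8 -3.6 0 0",
)

```text
time_s: 1.93
position: [0.2901, 0.2106, 0.2315]
tool_rot: [[-0.991, 0.136, 0.001], [0.136, 0.991, 0.0], [-0.001, 0.0, -1.0]]
ft_force: [1.3, -0.0, 0.4]
grip_width: 0.0852
gripper_force: 0.0
```

>>> jog_arm(
  plan="0 0 0 -1.8 -3.6 0 0; 0 0 0 -1.8 -3.6 0 0; 0 0 0 -1.8 -3.6 0 0; 0 0 0 -1.8 -3.6 0 0; 0 0 0 -1.8 -3.6 0 0; 0 0 0 -1.8 -3.6 0 0; 0 0 0 -1.8 -3.6 0 0; 0 0 0 -1.8 -3.6 0 0; 0 0 0 -1.8 -3.6 0 0; 0 0 0 -1.8 -3.6 0 0",
)

```text
time_s: 2.77
position: [0.4193, -0.1712, 0.2314]
tool_rot: [[-0.99, 0.138, 0.0], [0.138, 0.99, -0.0], [-0.0, -0.0, -1.0]]
ft_force: [1.2, 0.1, 0.3]
grip_width: 0.085
gripper_force: 0.0
```

>>> jog_arm(
  plan="0 0 0 -1.8 -3.6 0 0; 0 0 0 -1.8 -3.6 0 0; 0 0 0 -1.8 -3.6 0 0; 0 0 0 -1.8 -3.6 0 0; 0 0 0 -1.8 -3.6 0 0; 0 0 0 -1.8 -3.6 0 0; 0 0 0 0 0 0 0; 0 0 0 0 0 0 0",
)

```text
time_s: 3.43
position: [0.4965, -0.3993, 0.2299]
tool_rot: [[-0.99, 0.139, -0.001], [0.139, 0.99, 0.001], [0.001, 0.001, -1.0]]
ft_force: [-0.1, 1.4, 0.2]
grip_width: 0.0854
gripper_force: 0.0
```

```bash
cat >> h.py <<'E'
def delta(xyz,yaw=None):
    s=env.observe(); R=np.array(s['tool_rot']); p=np.array(s['position'])
    y=np.degrees(np.arctan2(R[1,1],R[0,1])); 
    print('pos',p.round(4),'yaw',y.round(2),'t',s['time_s'])
    if yaw is not None:
        a=np.radians(y-yaw); Rn=R@cv2.Rodrigues(np.array([0,0,a]))[0]; print('rz',np.degrees(a).round(2)); R=Rn
    print('shift cm',(R.T@(np.array(xyz)-p)*100).round(2))
E
python3 - <<'E'
from h import *
i=imaging.get_image('wrist'); save(i,'w1'); P=cloud(i); np.save('w1.npy',P)
report(P)
for z in (.05,.055,.06,.063): p=sel(P,.42,.58,-.45,-.33,z,.09); rect(p,z)
E
```

```text
box 1036 c [ 527.6 -179.8] size [133.   41.5] ang 5.17 z med 78.6
   mean [ 0.5432 -0.1846  0.0771]
div 880 c [ 502.3 -397.3] size [  8.8 115.1] ang 82.01 z med 67.5
   mean [ 0.4995 -0.397   0.0673]
divall 885 c [ 502.3 -397.2] size [  9.  115.1] ang 81.97 z med 67.4
   mean [ 0.4994 -0.397   0.0672]
stand 7586 c [ 497.7 -396.8] size [ 80.  138.5] ang 82.16 z med 9.6
   mean [ 0.4916 -0.3961  0.0096]
0.05 880 c [ 502.3 -397.3] size [  8.8 115.1] ang 82.01 z med 67.5
0.055 873 c [ 502.3 -397.4] size [  8.8 115.1] ang 82.23 z med 67.5
0.06 869 c [ 502.3 -397.4] size [  8.8 115.1] ang 82.23 z med 67.5
0.063 862 c [ 502.5 -397.4] size [  8.8 114.6] ang 82.26 z med 67.5
```

View pics/w1.png

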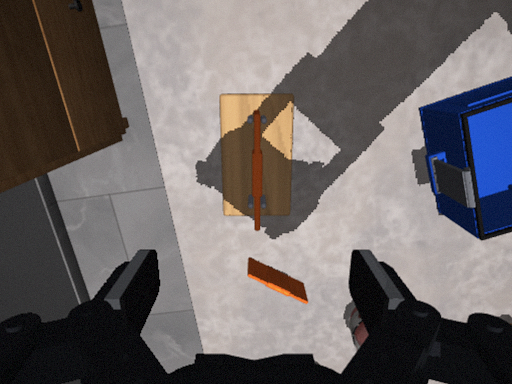

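The wrist view shows the divider upright in the stand from (256,112) to (258,230). Its height of 67.5 mm and length of 115 mm match, so I descend to grasp it.

```bash
python3 -c "
from h import *
delta((.5023,-.3974,.039),82)"
```

```text
pos [ 0.4964 -0.3978  0.2306] yaw 82.1 t 3.4833
rz 0.1
shift cm [-0.6   0.11 19.16]
```

>>> jog_arm(
  plan="0 0 0 -0.6 0.1 2.2 0; 0 0 0 0 0 3.5 0; 0 0 0 0 0 3.5 0; 0 0 0 0 0 3.5 0; 0 0 0 0 0 2.5 0; 0 0 0 0 0 2 0; 0 0 0 0 0 1.3 0; 0 0 0 0 0 0.6 0; 0 0 0 0 0 0 0; 0 0 0 0 0 0 0",
)

```text
time_s: 4.32
position: [0.503, -0.3972, 0.0415]
tool_rot: [[-0.991, 0.136, 0.001], [0.136, 0.991, -0.001], [-0.001, -0.001, -1.0]]
ft_force: [0.0, -0.8, 0.9]
grip_width: 0.0854
gripper_force: 0.0
```

>>> jog_arm(
  plan="0 0 0 0 0 0 255; 0 0 0 0 0 0 255; 0 0 0 0 0 0 255; 0 0 0 0 0 0 255; 0 0 0 0 0 0 255; 0 0 0 0 0 0 255; 0 0 0 0 0 0 255; 0 0 0 0 0 0 255; 0 0 0 0 0 0 255; 0 0 0 0 0 0 255",
  grip_force=60,
)

```text
time_s: 5.15
position: [0.5027, -0.3978, 0.0405]
tool_rot: [[-0.991, 0.137, 0.0], [0.137, 0.991, -0.0], [-0.0, -0.0, -1.0]]
ft_force: [-0.9, -0.3, 3.4]
grip_width: 0.0088
gripper_force: 58.8
```

>>> jog_arm(
  plan="0 0 0 0 0 -1 255; 0 0 0 0 0 -3 255; 0 0 0 0 0 -3.5 255; 0 0 0 0 0 -3.5 255; 0 0 0 0 0 -3.5 255; 0 0 0 0 0 -2.5 255; 0 0 -6 0 0 -1 255; 0 0 -6.5 0 0 0 255; 0 0 -6.5 0 0 0 255; 0 0 0 0 0 0 255",
)

```text
time_s: 5.98
position: [0.5025, -0.3974, 0.2209]
tool_rot: [[-0.98, -0.197, 0.0], [-0.197, 0.98, -0.0], [-0.0, -0.0, -1.0]]
ft_force: [0.4, 0.6, -0.8]
grip_width: 0.0089
gripper_force: 58.7
```

>>> jog_arm(
  plan="0 0 0 -0.8 2.8 0 255; 0 0 0 -1.1 3.8 0 255; 0 0 0 -1.1 3.8 0 255; 0 0 0 -1.1 3.8 0 255; 0 0 0 -1.1 3.8 0 255; 0 0 0 -0.9 2.8 0 255; 0 0 0 -0.4 1.4 0 255; 0 0 0 0 0 0 255; 0 0 0 0 0 0 255; 0 0 0 0 0 0 255",
)

```text
time_s: 6.82
position: [0.5236, -0.1685, 0.2203]
tool_rot: [[-0.982, -0.191, -0.0], [-0.191, 0.982, -0.0], [0.0, -0.0, -1.0]]
ft_force: [0.2, -0.8, -1.2]
grip_width: 0.0092
gripper_force: 58.8
```

```bash
python3 - <<'E'
from h import *
i=imaging.get_image('wrist'); save(i,'w2'); P=cloud(i); np.save('w2.npy',P)
s=env.observe(); print(s['position'],np.round(s['tool_rot'],3),s['grip_width'])
p=sel(P,.4,.65,-.23,0,.07,.085); rect(p,'rim')
E
```

```text
[ 0.52350008 -0.16870764  0.22015763] [[-0.982 -0.191 -0.   ]
 [-0.191  0.982 -0.   ]
 [ 0.    -0.    -1.   ]] 0.008866917348643751
rim 4500 c [ 515.1 -113. ] size [128.7 206.1] ang 10.97 z med 78.9
```

View pics/w2.png

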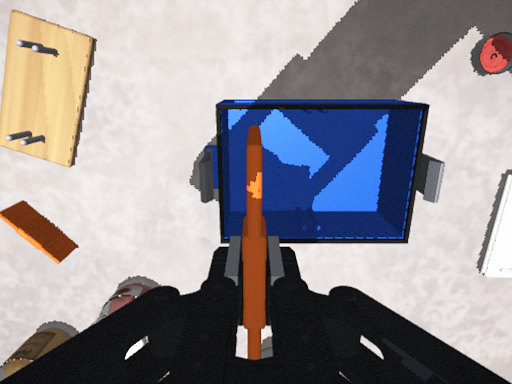

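The divider is held with its far end at (254,128). The box rim runs from (220,102) to (428,240), and ribs show at about (312,225). Now I fit the divider, box and ribs in the tool frame.

```bash
python3 - <<'E'
from h import *
P=np.load('w2.npy'); s=env.observe(); R=np.array(s['tool_rot']); p0=np.array(s['position'])
T=(P-p0)@R*1000   # tool frame mm
ii=cv2.imread('pics/w2.png')
hsv=cv2.cvtColor(ii,cv2.COLOR_BGR2HSV)
org=(hsv[...,0]<14)&(hsv[...,1]>180)&(hsv[...,2]>60)&(P[...,2]>.15)
d=T[org]; print('div z range world',np.percentile(P[org][:,2],[2,50,98]).round(4)); 
print('div tool x',np.percentile(d[:,0],[.5,1,99,99.5]).round(1),'y',np.percentile(d[:,1],[2,50,98]).round(1))
top=d[(d[:,2]<np.percentile(d[:,2],40)+4)]; 
for lo in range(-70,71,20):
    q=d[(d[:,0]>lo)&(d[:,0]<lo+20)]
    if len(q)>3: print(lo,len(q),'y',np.percentile(q[:,1],[2,50,98]).round(1),'z',np.percentile(q[:,2],[2,50,98]).round(1))
# rim
m=(P[...,2]>.076)&(P[...,2]<.083)&(np.abs(T[...,0])<110)&(T[...,1]>-60)&(T[...,1]<180)
black=ii.max(-1)<70
r=T[m&black]; 
# edges: outer seal points
print('seal x',np.percentile(r[:,0],[.5,1,99,99.5]).round(1),'y',np.percentile(r[:,1],[.5,1,99,99.5]).round(1))
rect(r/1000,'seal tool')
# near(-x) and far wall mid-lines per side
c=np.array([(r[:,0].min()+r[:,0].max())/2,(r[:,1].min()+r[:,1].max())/2])
def line(q,ax):
    o=1-ax; a=np.polyfit(q[:,o],q[:,ax],1); 
    for _ in range(3):
        e=q[:,ax]-np.polyval(a,q[:,o]); q=q[np.abs(e)<3]; a=np.polyfit(q[:,o],q[:,ax],1)
    return a,len(q)
for nm,ax,sg,h in(('x+',0,1,65),('x-',0,-1,65),('y+',1,1,90),('y-',1,-1,90)):
    q=r[np.abs(r[:,ax]-c[ax]-sg*(h-2))<8]; a,n=line(q,ax); o=1-ax
    print(nm,n,'pos at centre',np.polyval(a,c[o]).round(2),'slope deg',np.degrees(np.arctan(a[0])).round(2))
print('c',c)
# ribs
for z0 in(.052,):
    m=(P[...,2]>z0)&(P[...,2]<.0605)&(np.abs(T[...,0]-c[0])<60.5)&(np.abs(T[...,1]-c[1])<20)&(np.abs(T[...,0]-c[0])>53)
    q=T[m]; print(len(q)); 
    for sg in(1,-1):
        e=q[(q[:,0]-c[0])*sg>0]; print(sg,len(e), np.sort(e[:,1]).round(1)[::max(1,len(e)//25)] if len(e) else '')
E
```

```text
div z range world [0.2231 0.2473 0.2488]
div tool x [-36.8 -35.9  57.7  57.8] y [-4.3  0.1  4.4]
-50 182 y [-2.5  0.1  2.8] z [-28.2 -27.  -25.5]
-30 689 y [-4.5  0.1  4.3] z [-28.3 -27.3 -25.9]
-10 987 y [-4.4  0.1  4.4] z [-32.6 -27.3 -26.2]
10 1105 y [-4.6  0.1  4.8] z [-28.4 -27.  -11.7]
30 619 y [-2.5 -0.2  2.8] z [-28.4 -27.1 -25.2]
50 523 y [-2.4  0.1  2.6] z [-28.2 -26.4  18.8]
seal x [-66.4 -66.3  61.3  61.3] y [-31.9 -31.8 145.9 146.2]
seal tool 2771 c [-2.7 56.5] size [203.  128.2] ang 89.96 z med 140.7
x+ 1026 pos at centre 59.59 slope deg 0.06
x- 552 pos at centre -64.53 slope deg -0.06
y+ 729 pos at centre 143.61 slope deg -0.03
y- 552 pos at centre -30.07 slope deg -0.01
c [-2.71592348 56.48122194]
236
1 52 [46.7 47.1 47.4 48.  48.4 48.7 49.2 49.7 49.9 50.7 51.  51.5 52.6 60.7
 60.8 61.4 61.8 62.1 62.3 62.9 63.4 63.8 64.3 64.9 65.2 65.9]
-1 184 [36.6 38.3 40.6 42.9 44.8 46.9 47.6 48.5 49.4 50.3 51.2 52.2 54.2 56.3
 58.8 60.9 61.6 62.4 63.3 63.8 65.  66.1 68.6 70.  72.  73.8 75.6]
```

>>> jog_arm(
  plan="0 0 0 -0.05 1.5 0 255; 0 0 0 -0.1 2.2 0 255; 0 0 0 -0.1 1.5 0 255; 0 0 0 0 0.45 1 255; 0 0 0 0 0 2.5 255; 0 0 0 0 0 3 255; 0 0 0 0 0 2.4 255; 0 0 0 0 0 1 255; 0 0 0 0 0 0 255; 0 0 0 0 0 0 255",
)

```text
time_s: 7.7
position: [0.5152, -0.1113, 0.1215]
tool_rot: [[-0.981, -0.193, -0.0], [-0.193, 0.981, 0.0], [0.0, 0.0, -1.0]]
ft_force: [0.6, 0.7, 0.7]
grip_width: 0.0089
gripper_force: 58.7
```

```bash
cat > m3.py <<'E'
from h import *
import sys
n=sys.argv[1]
i=imaging.get_image('wrist'); save(i,n); P=cloud(i)
s=env.observe(); R=np.array(s['tool_rot']); p0=np.array(s['position']); print(p0,s['ft_force'])
T=(P-p0)@R*1000
ii=i['pixels'][:,:,::-1]
hsv=cv2.cvtColor(np.ascontiguousarray(ii),cv2.COLOR_BGR2HSV)
org=(hsv[...,0]<14)&(hsv[...,1]>180)&(hsv[...,2]>60)&(np.abs(T[...,1])<8)&(np.abs(T[...,0])<70)
d=T[org]; print('div x',np.percentile(d[:,0],[.5,99.5]).round(1),'y',np.percentile(d[:,1],[2,50,98]).round(1),'z top',np.median(d[:,2]).round(1))
r=T[(P[...,2]>.076)&(P[...,2]<.083)&(ii.max(-1)<70)&(np.abs(T[...,0])<80)&(np.abs(T[...,1])<110)]
for nm,ax,v in(('x+',0,63),('x-',0,-63),('y+',1,88),('y-',1,-88)):
    o=1-ax; q=r[(np.abs(r[:,ax]-v)<8)&(np.abs(r[:,o])<(75 if ax==0 else 50))]
    if len(q)>20:
        a=np.polyfit(q[:,o],q[:,ax],1); e=q[:,ax]-np.polyval(a,q[:,o]); q=q[np.abs(e)<3]; a=np.polyfit(q[:,o],q[:,ax],1)
        print(nm,len(q),np.percentile(q[:,ax],[3,97]).round(2),'mid',a[1].round(2),'deg',np.degrees(a[0]).round(2))
m=(P[...,2]>.052)&(P[...,2]<.0605)&(np.abs(T[...,1])<14)&(np.abs(T[...,0])<61)&(np.abs(T[...,0])>53)
for sg in(1,-1):
    e=T[m&~org]; e=e[e[:,0]*sg>0]; print('ribs',sg,len(e),np.sort(e[:,1]).round(1)[::max(1,len(e)//20)])
E
python3 m3.py w3
```

```text
[ 0.51552915 -0.11146141  0.12214778] [0.78279071 0.23708226 0.17727565]
div x [-36.2  58.3] y [-4.3  0.1  4.5] z top -26.3
x+ 1912 [61.22 64.53] mid 62.9 deg -0.04
y+ 1242 [84.4 88.3] mid 86.02 deg 0.09
y- 1190 [-89.42 -85.85] mid -87.34 deg 0.08
ribs 1 89 [-10.2  -9.5  -8.9  -8.3  -8.2  -7.6  -7.1  -7.   -6.4  -5.8  -5.3   3.4
   4.    4.6   5.2   5.8   5.9   6.5   7.    7.1   7.7   8.3   9. ]
ribs -1 0 []
```

View pics/w3.png

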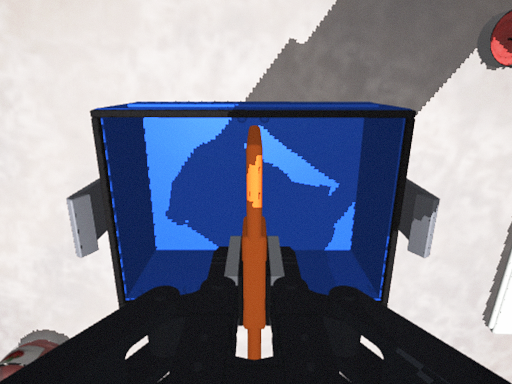

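The divider sits centred over the box. The ribs and rim show it 0.8 mm too far in +y, so I correct that and descend in stages.

>>> jog_arm(
  plan="0 0 0 -0.03 -0.08 0 255; 0 0 0 0 0 1 255; 0 0 0 0 0 1 255; 0 0 0 0 0 0.5 255; 0 0 0 0 0 0.5 255; 0 0 0 0 0 0.5 255; 0 0 0 0 0 0.5 255; 0 0 0 0 0 0 255; 0 0 0 0 0 0 255",
)

```text
time_s: 8.5
position: [0.5156, -0.112, 0.0813]
tool_rot: [[-0.981, -0.193, -0.0], [-0.193, 0.981, 0.0], [0.0, 0.0, -1.0]]
ft_force: [-0.3, -0.6, -0.1]
grip_width: 0.0091
gripper_force: 58.7
```

```bash
python3 m3.py w4
```

```text
[ 0.51570744 -0.11210856  0.08153085] [-0.27039087  0.17863415 -0.26648561]
div x [-36.4  58. ] y [-4.5 -0.   4.3] z top -26.8
x+ 3189 [60.88 64.71] mid 62.88 deg -0.11
x- 368 [-63.21 -59.36] mid -60.88 deg -0.16
y+ 1979 [84.96 88.88] mid 86.55 deg 0.09
y- 1865 [-88.85 -85.11] mid -86.59 deg 0.11
ribs 1 94 [-9.5 -8.9 -8.4 -7.9 -7.4 -7.  -6.4 -6.4 -5.9 -5.4 -4.9 -2.9  2.6  5.
  5.5  6.   6.1  6.5  7.   7.5  8.   8.1  8.6  9.5]
ribs -1 4 [-7.2 -7.2  6.6  8.4]
```

>>> jog_arm(
  plan="0 0 0 0 0 0.8 255; 0 0 0 0 0 1 255; 0 0 0 0 0 1 255; 0 0 0 0 0 0.8 255; 0 0 0 0 0 0.5 255; 0 0 0 0 0 0.3 255; 0 0 0 0 0 0.1 255; 0 0 0 0 0 0 255; 0 0 0 0 0 0 255",
)

```text
time_s: 9.3
position: [0.5157, -0.1121, 0.0365]
tool_rot: [[-0.981, -0.193, 0.0], [-0.193, 0.981, -0.0], [-0.0, -0.0, -1.0]]
ft_force: [-0.3, -1.2, -1.2]
grip_width: 0.0089
gripper_force: 58.7
```

>>> jog_arm(
  plan="0 0 0 0 0 0.1 255; 0 0 0 0 0 0 255; 0 0 0 0 0 0.1 255; 0 0 0 0 0 0 255",
)

```text
time_s: 9.63
position: [0.5157, -0.1121, 0.0355]
tool_rot: [[-0.981, -0.193, 0.001], [-0.193, 0.981, -0.001], [-0.001, -0.001, -1.0]]
ft_force: [-2.9, 1.0, 10.4]
grip_width: 0.0089
gripper_force: 60.4
```

>>> jog_arm(
  plan="0 0 0 0 0 -0.1 0; 0 0 0 0 0 0 0; 0 0 0 0 0 0 0; 0 0 0 0 0 0 0; 0 0 0 0 0 0 0; 0 0 0 0 0 0 0; 0 0 0 0 0 0 0; 0 0 0 0 0 -1 0; 0 0 0 0 0 -2 0; 0 0 0 0 0 -3 0",
)

```text
time_s: 10.47
position: [0.5145, -0.1116, 0.0949]
tool_rot: [[-0.981, -0.193, -0.004], [-0.193, 0.981, 0.002], [0.004, 0.003, -1.0]]
ft_force: [0.2, 0.3, -0.8]
grip_width: 0.0852
gripper_force: 0.0
```

>>> jog_arm(
  plan="0 0 0 0 0 -4 0; 0 0 0 0 0 -4 0; 0 0 2.6 0 0 -2.5 0; 0 0 0 0 0 0 0; 0 0 0 0 0 0 0",
)

```text
time_s: 10.88
position: [0.5158, -0.1121, 0.202]
tool_rot: [[-0.989, -0.149, 0.003], [-0.149, 0.989, -0.001], [-0.003, -0.002, -1.0]]
ft_force: [-0.5, -0.2, -1.3]
grip_width: 0.0852
gripper_force: 0.0
```

```bash
python3 - <<'E'
from h import *
i=imaging.get_image('wrist'); save(i,'w5'); P=cloud(i)
s=env.observe(); print(s['position'])
c=np.array([.5157,-.1121]); a=np.radians(11.1); Rb=np.array([[np.cos(a),-np.sin(a)],[np.sin(a),np.cos(a)]])
hsv=cv2.cvtColor(i['pixels'],cv2.COLOR_RGB2HSV)
org=(hsv[...,0]<14)&(hsv[...,1]>180)&(hsv[...,2]>60)
B=np.concatenate([(P[...,:2]-c)@Rb,P[...,2:]],-1)
m=org&(np.abs(B[...,0])<.065)&(np.abs(B[...,1])<.03)
q=B[m]*1000; print(len(q),np.percentile(q,[1,50,99],axis=0).round(1))
rect(B[m&(P[...,2]>.055)],'div')
E
```

```text
[ 0.51520912 -0.11186077  0.20042747]
837 [[-57.1  -4.2  53. ]
 [ -0.5  -0.   62.5]
 [ 55.1   4.3  64.3]]
div 826 c [-0.6  0. ] size [114.5   8.8] ang 0.14 z med 62.5
```

View pics/w5.png

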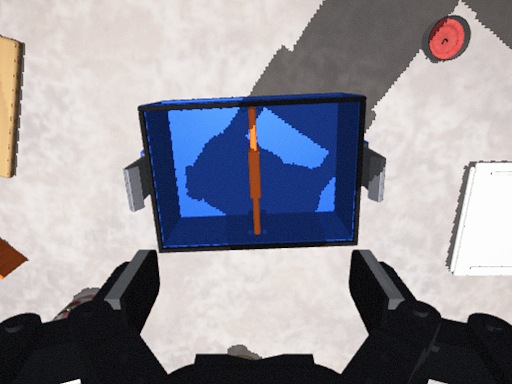

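The wrist view shows the divider standing in the slot from (252,108) to (257,235). Its top is at 62.5 mm, so it is seated. Next is the lid.

>>> jog_arm(
  plan="0 0 0 -0.5 2.5 0 0; 0 0 0 -0.8 3.9 0 0; 0 0 0 -0.8 3.9 0 0; 0 0 0 -0.8 3.9 0 0; 0 0 0 -0.8 3.9 0 0; 0 0 0 -0.8 3.9 0 0; 0 0 0 -0.8 3.9 0 0; 0 0 0 -0.7 3.7 0 0; 0 0 0 -0.4 2.5 0 0; 0 0 0 0 0 0 0",
)

```text
time_s: 11.77
position: [0.53, 0.219, 0.1984]
tool_rot: [[-0.988, -0.153, -0.003], [-0.153, 0.988, 0.0], [0.003, 0.001, -1.0]]
ft_force: [-1.3, -0.3, -1.1]
grip_width: 0.0855
gripper_force: 0.0
```

>>> jog_arm(
  plan="0 0 0 0 0 0 0; 0 0 0 0 0 0 0",
)

```text
time_s: 11.93
position: [0.5309, 0.2143, 0.1992]
tool_rot: [[-0.989, -0.148, -0.002], [-0.148, 0.989, -0.001], [0.002, -0.0, -1.0]]
ft_force: [0.5, 0.5, -0.1]
grip_width: 0.0853
gripper_force: 0.0
```

```bash
python3 - <<'E'
from h import *
i=imaging.get_image('wrist'); save(i,'w6'); P=cloud(i); np.save('w6.npy',P)
s=env.observe(); R=np.array(s['tool_rot']); p0=np.array(s['position']); print(p0)
T=(P-p0)@R
h=np.where(((P[...,2]>.03)&(P[...,2]<.05)&(abs(T[...,0])<.06)&(abs(T[...,1])<.04))[...,None],P,np.nan); h=h[~np.isnan(h[...,0])]
rect(h,'handle world')
rect(h[h[:,2]>.039],'handle top')
l=(P[...,2]>.009)&(P[...,2]<.016)&(abs(T[...,0])<.12)&(abs(T[...,1])<.14)
rect(P[l],'plate'); print(np.median(P[l][:,2]))
E
```

```text
[0.5310606 0.2138975 0.1995155]
handle world 1351 c [533.3 215.3] size [68.9 17.8] ang 8.86 z med 41.2
handle top 1227 c [533.5 215.8] size [68.5 17.5] ang 8.09 z med 41.4
plate 21900 c [533.9 215.5] size [133.8 191.6] ang 8.97 z med 11.7
0.01169459399504047
```

View pics/w6.png

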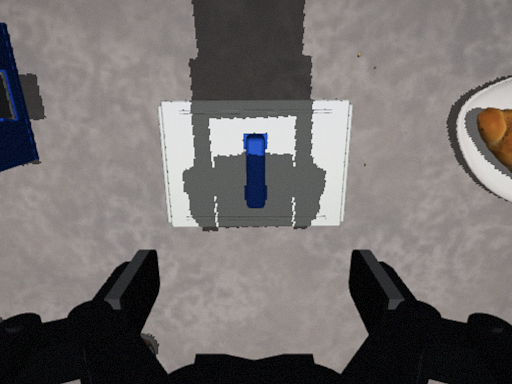

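The wrist view shows the lid plate from (163,100) to (350,228), with the handle between (256,135) and (256,207).

```bash
python3 -c "
from h import *
delta((.5337,.2155,.014),98.9)"
```

```text
pos [0.5311 0.2139 0.1995] yaw 98.48 t 11.9833
rz -0.42
shift cm [-0.32  0.12 18.55]
```

>>> jog_arm(
  plan="0 0 -0.4 -0.3 0.1 2.2 0; 0 0 0 0 0 3.5 0; 0 0 0 0 0 3.5 0; 0 0 0 0 0 3.5 0; 0 0 0 0 0 2.5 0; 0 0 0 0 0 1.6 0; 0 0 0 0 0 1 0; 0 0 0 0 0 0.5 0; 0 0 0 0 0 0.2 0; 0 0 0 0 0 0 0",
)

```text
time_s: 12.82
position: [0.5345, 0.216, 0.0158]
tool_rot: [[-0.988, -0.155, 0.001], [-0.155, 0.988, 0.0], [-0.001, -0.0, -1.0]]
ft_force: [0.2, -0.2, -0.3]
grip_width: 0.0851
gripper_force: 0.0
```

>>> jog_arm(
  plan="0 0 0 0 0 0 255; 0 0 0 0 0 0 255; 0 0 0 0 0 0 255; 0 0 0 0 0 0 255; 0 0 0 0 0 0 255; 0 0 0 0 0 0 255; 0 0 0 0 0 0 255; 0 0 0 0 0 0 255; 0 0 0 0 0 0 255; 0 0 0 0 0 0 255",
  grip_force=120,
)

```text
time_s: 13.65
position: [0.5342, 0.2165, 0.0159]
tool_rot: [[-0.988, -0.155, 0.001], [-0.155, 0.988, 0.0], [-0.001, 0.0, -1.0]]
ft_force: [-1.5, 0.9, 4.9]
grip_width: 0.0162
gripper_force: 117.3
```

>>> jog_arm(
  plan="0 0 0 0 0 -0.8 255; 0 0 0 0 0 -2 255; 0 0 0 0 0 -3 255; 0 0 0 0 0 -3.5 255; 0 0 0 0 0 -3.5 255; 0 0 0 0 0 -3.2 255; 0 0 -2.2 0 0 -2 255; 0 0 0 0 0 0 255; 0 0 0 0 0 0 255; 0 0 0 0 0 0 255",
)

```text
time_s: 14.48
position: [0.5334, 0.2162, 0.194]
tool_rot: [[-0.981, -0.192, -0.003], [-0.192, 0.981, -0.001], [0.003, -0.0, -1.0]]
ft_force: [0.6, -0.5, -1.9]
grip_width: 0.0158
gripper_force: 117.2
```

```bash
python3 - <<'E'
from h import *
i=imaging.get_image('wrist'); save(i,'w7'); P=cloud(i)
s=env.observe(); R=np.array(s['tool_rot']); p0=np.array(s['position']); print(p0,R.round(4),s['ft_force'],s['grip_width'])
T=(P-p0)@R*1000
m=(T[...,2]>-5)&(T[...,2]<20)&(abs(T[...,0])<90)&(abs(T[...,1])<120)
px=i['pixels']; w=m&(px.min(-1)>90)
q=T[w]; print(len(q),np.percentile(q,[.3,50,99.7],axis=0).round(1))
A=np.c_[q[:,:2],np.ones(len(q))]; print('plane z=',np.linalg.lstsq(A,q[:,2],rcond=None)[0].round(4))
rect(q/1000,'lid in tool')
for nm,ax,sg in(('x+',0,1),('y+',1,1),('y-',1,-1)):
    o=1-ax; b=[]
    for t in range(-90,91,6):
        e=q[abs(q[:,o]-t)<3]
        if len(e)>5 and (e[:,ax]*sg).max()>(55 if ax==0 else 85): b.append((t,sg*(e[:,ax]*sg).max()))
    b=np.array(b)
    if len(b)>2: a=np.polyfit(*b.T,1); print(nm,len(b),np.median(b[:,1]).round(2),'fit',a[1].round(2),np.degrees(a[0]).round(2))
delta((.5156,-.1121,.2),101.1)
E
```

```text
[0.53331061 0.21616169 0.19364434] [[-9.813e-01 -1.925e-01 -3.300e-03]
 [-1.925e-01  9.813e-01 -6.000e-04]
 [ 3.400e-03  0.000e+00 -1.000e+00]] [-0.08521582  0.03493899 -1.18572986] 0.015898125093317603
66078 [[-63.8 -94.9   1.5]
 [ 29.8  -0.5   3.8]
 [ 66.8  94.2   6.1]]
plane z= [-1.1000e-03  1.0000e-04  3.8781e+00]
lid in tool 66078 c [ 0.  -0.5] size [133.8 192.7] ang 0.05 z med 3.8
x+ 31 66.87 fit 66.8 -0.04
y+ 20 95.22 fit 95.12 -0.26
y- 20 -95.95 fit -95.9 0.36
pos [0.5333 0.2162 0.1936] yaw 101.1 t 14.5333
rz -0.0
shift cm [  8.06 -31.87  -0.61]
```

View pics/w7.png

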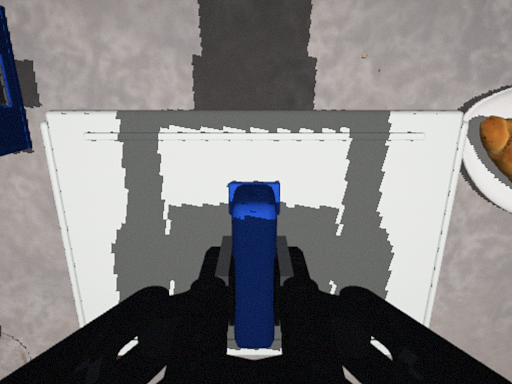

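The lid hangs level and square in the grip, centred within 0.5 mm (plate edges at (47,112) and (463,112)). I carry it over the box.

>>> jog_arm(
  plan="0 0 0 0.5 -2 0 255; 0 0 0 0.9 -3.6 0 255; 0 0 0 1 -3.9 0 255; 0 0 0 1 -3.9 0 255; 0 0 0 1 -3.9 0 255; 0 0 0 1 -3.9 0 255; 0 0 0 1 -3.9 0 255; 0 0 0 0.9 -3.6 0 255; 0 0 0 0.5 -2 0 255; 0 0 0 0.26 -1.1 0 255",
)

```text
time_s: 15.37
position: [0.5156, -0.1138, 0.1939]
tool_rot: [[-0.982, -0.19, -0.003], [-0.19, 0.982, 0.001], [0.002, 0.001, -1.0]]
ft_force: [0.6, 0.9, -1.1]
grip_width: 0.0158
gripper_force: 117.6
```

>>> jog_arm(
  plan="0 0 0 0 0 0 255; 0 0 0 0 0 0 255; 0 0 0 0 0 0 255",
)

```text
time_s: 15.62
position: [0.5163, -0.1099, 0.1949]
tool_rot: [[-0.981, -0.194, -0.001], [-0.194, 0.981, 0.001], [0.001, 0.001, -1.0]]
ft_force: [0.9, 0.6, -1.6]
grip_width: 0.0158
gripper_force: 117.6
```

```bash
python3 -c "
from h import *
delta((.5156,-.1117,.11),101.1)"
```

```text
pos [ 0.5163 -0.1099  0.1949] yaw 101.2 t 15.6167
rz 0.1
shift cm [ 0.1  -0.18  8.49]
```

>>> jog_arm(
  plan="0 0 0.1 0.1 -0.18 0 255; 0 0 0 0 0 1.5 255; 0 0 0 0 0 2.5 255; 0 0 0 0 0 2 255; 0 0 0 0 0 1 255; 0 0 0 0 0 0.5 255; 0 0 0 0 0 0 255; 0 0 0 0 0 0 255; 0 0 0 0 0 0 255",
)

```text
time_s: 16.37
position: [0.5162, -0.1131, 0.1213]
tool_rot: [[-0.981, -0.192, 0.002], [-0.192, 0.981, -0.001], [-0.001, -0.001, -1.0]]
ft_force: [-0.4, -0.3, -1.3]
grip_width: 0.0162
gripper_force: 117.5
```

```bash
python3 -c "
from h import *
delta((.5156,-.1117,.096),101.1)
i=imaging.get_image('scene'); save(i,'s8'); cv2.imwrite('pics/s8c.png',cv2.resize(i['pixels'][150:250,200:360,::-1],(800,500),interpolation=cv2.INTER_CUBIC))"
```

```text
pos [ 0.5162 -0.1131  0.1213] yaw 101.06 t 16.3667
rz -0.04
shift cm [0.04 0.15 2.53]
```

View pics/s8c.png

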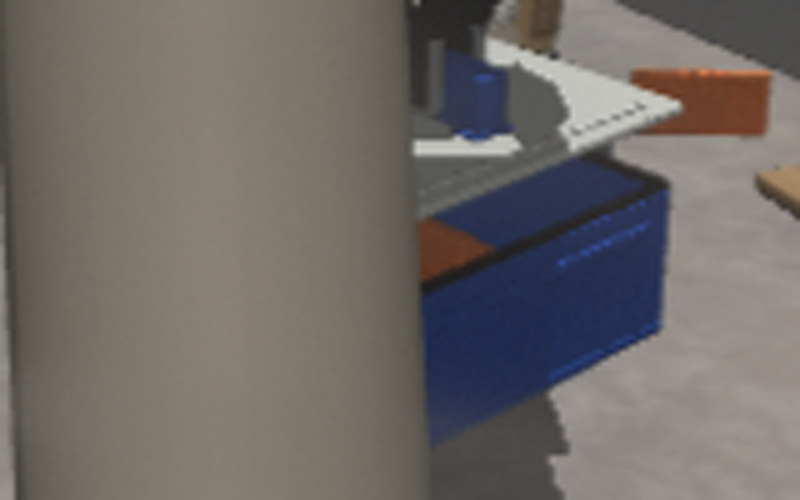

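The arm hides half of the view. The lid hovers level above the box, with its right corner at (680,105) and the divider visible below it at (450,255). I let the arm settle and then re-read the pose.

>>> jog_arm(
  plan="0 0 0 0.04 0.14 0 255; 0 0 0 0 0 1 255; 0 0 0 0 0 0.3 255; 0 0 0 0 0 0 255; 0 0 0 0 0 0 255; 0 0 0 0 0 0 255",
)

```text
time_s: 16.92
position: [0.5153, -0.112, 0.1077]
tool_rot: [[-0.982, -0.191, 0.001], [-0.191, 0.982, -0.0], [-0.001, -0.0, -1.0]]
ft_force: [-0.3, 0.2, -1.3]
grip_width: 0.0156
gripper_force: 117.5
```

```bash
python3 -c "
from h import *
delta((.5156,-.1117,.096),101.1)
"
```

```text
pos [ 0.5153 -0.112   0.1077] yaw 101.03 t 16.9167
rz -0.07
shift cm [-0.04  0.02  1.17]
```

>>> jog_arm(
  plan="0 0 0 -0.03 0.02 0.5 255; 0 0 0 0 0 0.4 255; 0 0 0 0 0 0.2 255; 0 0 0 0 0 0.1 255; 0 0 0 0 0 0 255; 0 0 0 0 0 0 255",
)

```text
time_s: 17.42
position: [0.5157, -0.1119, 0.0958]
tool_rot: [[-0.982, -0.191, 0.001], [-0.191, 0.982, -0.001], [-0.001, -0.001, -1.0]]
ft_force: [-0.8, -0.1, 4.8]
grip_width: 0.0158
gripper_force: 118.2
```

>>> jog_arm(
  plan="0 0 0 0 0 0.15 255; 0 0 0 0 0 0.15 255; 0 0 0 0 0 0 255; 0 0 0 0 0 0 255",
)

```text
time_s: 17.75
position: [0.5161, -0.1119, 0.093]
tool_rot: [[-0.981, -0.191, 0.002], [-0.191, 0.981, -0.001], [-0.002, -0.002, -1.0]]
ft_force: [0.7, 1.4, 3.0]
grip_width: 0.0162
gripper_force: 117.9
```

>>> jog_arm(
  plan="0 0 0 0 0 0.15 255; 0 0 0 0 0 0.15 255; 0 0 0 0 0 0 255; 0 0 0 0 0 0 255",
)

```text
time_s: 18.08
position: [0.5151, -0.1116, 0.089]
tool_rot: [[-0.982, -0.191, -0.001], [-0.191, 0.982, 0.0], [0.001, 0.0, -1.0]]
ft_force: [0.2, 0.6, 0.6]
grip_width: 0.0159
gripper_force: 117.7
```

>>> jog_arm(
  plan="0 0 0 0 0 0.1 255; 0 0 0 0 0 0.1 255; 0 0 0 0 0 0 255; 0 0 0 0 0 0 255; 0 0 0 0 0 0 255; 0 0 0 0 0 0 255",
)

```text
time_s: 18.58
position: [0.5152, -0.1116, 0.0874]
tool_rot: [[-0.982, -0.191, -0.0], [-0.191, 0.982, 0.0], [0.0, 0.0, -1.0]]
ft_force: [-2.4, -0.0, 4.5]
grip_width: 0.0156
gripper_force: 118.2
```

```bash
python3 - <<'E'
from h import *
i=imaging.get_image('wrist'); save(i,'w9'); P=cloud(i)
s=env.observe(); R=np.array(s['tool_rot']); p0=np.array(s['position']); print(p0,R.round(4),s['ft_force'])
T=(P-p0)@R*1000
w=(T[...,2]>-5)&(T[...,2]<20)&(abs(T[...,0])<90)&(abs(T[...,1])<120)&(i['pixels'].min(-1)>90)
q=T[w]; print(np.percentile(q,[.3,50,99.7],axis=0).round(1))
# plate height world, catches (points outside plate in y, z .08-.1)
print('plate top z',np.median(P[w][:,2]))
q=P[w]; A=np.c_[q[:,:2],np.ones(len(q))]; print('tilt',np.linalg.lstsq(A,q[:,2],rcond=None)[0].round(4))
for t in('top',):
    j=imaging.get_image(t); save(j,'t9')
E
```

```text
[ 0.51521357 -0.11162483  0.08741976] [[-9.815e-01 -1.914e-01 -2.000e-04]
 [-1.914e-01  9.815e-01  0.000e+00]
 [ 2.000e-04  0.000e+00 -1.000e+00]] [-2.21452336  0.88369454  4.24158869]
[[-63.6 -94.9   1.8]
 [ 29.8  -0.5   4.2]
 [ 66.6  94.2   6.4]]
plate top z 0.08327006180262624
tilt [-0.0016 -0.0002  0.084 ]
```

View pics/w9.png

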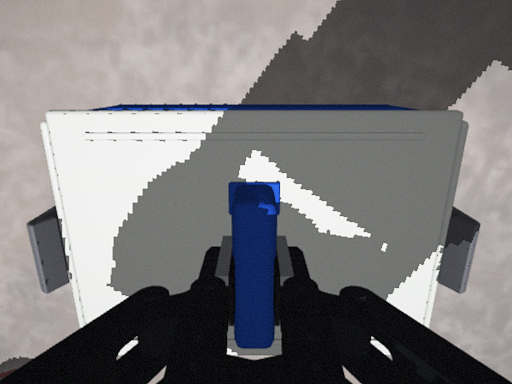

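Both catches overlap the lid's ends, at (48,250) and (460,250), and the lid is level with its origin at about 71.3 mm. I press a little further for margin.

>>> jog_arm(
  plan="0 0 0 0 0 0.08 255; 0 0 0 0 0 0 255; 0 0 0 0 0 0 255; 0 0 0 0 0 0 255; 0 0 0 0 0 0 255; 0 0 0 0 0 0 255",
)

```text
time_s: 19.18
position: [0.5152, -0.1116, 0.0867]
tool_rot: [[-0.982, -0.191, -0.0], [-0.191, 0.982, -0.0], [0.0, 0.0, -1.0]]
ft_force: [-1.5, 0.4, 6.3]
grip_width: 0.0159
gripper_force: 118.5
```

```bash
python3 - <<'E'
from h import *
i=imaging.get_image('wrist'); P=cloud(i)
s=env.observe(); R=np.array(s['tool_rot']); p0=np.array(s['position']); print(p0,s['ft_force'],s['time_s'])
T=(P-p0)@R*1000
for sg in(1,-1):
    m=(T[...,1]*sg>85)&(T[...,1]*sg<125)&(abs(T[...,0])<25)&(P[...,2]>.088)&(P[...,2]<.105)
    q=T[m]; print(sg,len(q),np.percentile(q[:,1],[1,50,99]).round(1),'z',np.percentile(P[m][:,2],[2,98]).round(4))
w=(T[...,2]>-5)&(T[...,2]<20)&(abs(T[...,0])<90)&(abs(T[...,1])<90)&(i['pixels'].min(-1)>90)
print('plate top',np.median(P[w][:,2]))
E
```

```text
[ 0.51520939 -0.11160999  0.0866681 ] [-3.68516671  1.24101905  6.89538248] 19.2333
1 1672 [ 93.4  96.8 101.8] z [0.0882 0.0953]
-1 1674 [-103.2  -98.1  -94.8] z [0.0882 0.0953]
plate top 0.0825622384422656
```

```bash
python3 -c "
from h import *
print(job.close_job())"
```

```text
the job is handed in; nothing more can be done
None
```

The job is handed in, with no verdict shown: the divider is seated in the slot, the lid is on with both catches snapped over it, and the arm is still pressing it down with about 8 N, in about 19 s of the 61 s allowed.

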